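# Fit the loose gas-hob knob on its D-shaped stem and hold it pressed in

### The job

The control knob has come off the countertop gas hob. Pick it up, turn it so that its D-shaped socket matches the flat on the bare valve stem, push it fully home on the stem, and press knob and stem right down against the valve's spring. Finish while still holding the knob pressed down, as one does to keep the flame-safety valve open, and leave the tin, the jar and the bowl standing where they are.

Things in the scene. Friction and masses are not known exactly. Their poses are not given: they have to be found in the camera images.
- knob_mid (a point): Loose black knob, upright on the counter, left or right of the hob: a bar grip 22 mm wide (parallel sides), 70 mm long, 34 mm high, on a thin round flange. This point: on the socket axis, half-way up (17 mm above the underside). z up, x along the bar towards its pointed nose. Pinch the bar across (along y), above the flange. About 70 g.
- knob_socket (a point): Centre of the blind end of the D-shaped socket in the knob's underside, on the axis, 16 mm above the underside, axes as knob_mid. Socket 13.6 mm across, its flat on the nose side, 3.3 mm from the axis (0.8 mm play to the stem all round, about 0.15 rad in turn).
- stem_tip (a point): Top centre of the bare upright steel valve stem in the hob's front strip, 28 mm above the hob's top. 12 mm in diameter, one flat 2.5 mm from the axis, 2 mm tip chamfer. x: the way the flat faces; the knob fits only with its nose (knob x) pointing this way. z up. The stem does not turn but yields down on a spring. Home: stem tip at the socket's end, knob underside 12 mm over the hob's top, stem up.
- stem (a joint): How far the stem is pressed down, in m: 0 up, 0.006 fully down (stop). Spring: about 3 N to start it moving, 7 N at the stop; it springs back when let go.
- hob: Countertop single-burner gas hob, stainless steel, 340 (x) by 280 (y) mm, top 70 mm above the counter; fixed. Origin: centre of its underside. x: from the front strip (robot side) to the burner. Stem at x = -125 mm, y = 0, in a dark bezel 2 mm high with a point 30 mm out on the side of the stem's flat. Pan-support arms rise 34 mm above the top, within 110 mm of x = 45 mm, y = 0.
- knob: The same knob; origin at the centre of its underside, same axes. Nose end 36 mm from the axis (sides parallel up to 18 mm), with a thin white line on top running to it; the other end is half-round, 34 mm from the axis (parallel up to 23 mm). Foot flange 46 mm across, 4 mm thick.
- tin_mid (a point): Bystander: plain steel tin, 74 mm in diameter, 110 mm high, upright on the counter; point half-way up its axis. At the start it stands on the other side of the hob from the knob. Leave it alone.
- jar_mid (a point): Bystander: glass jar with steel cap, 70 mm in diameter, 120 mm high; point half-way up its axis. Leave it alone.
- bowl_mid (a point): Bystander: steel bowl, 140 mm across the rim, 60 mm high; point half-way up its axis. Leave it alone.
Not all that is in view belongs to the job. Of the things like the knob, leave any that is orange; of the rest the smaller one is meant.

How it is judged:
At the end, for the whole second after the job is handed in: The knob is fully home on the stem (socket end within 3 mm of the stem tip, turned to match within 0.25 rad, upright within 0.15 rad), the stem is pressed down more than 4 mm of its 6 mm, and the fingers are still on the knob (more than 2 N), holding it still (distance between knob_socket and stem_tip below 0.003 m and angle between the x axis of knob_socket and the x axis of stem_tip, either way round below 0.25 rad and angle between knob_socket's own z axis and vertical below 0.15 rad and value of joint stem above 0.004 m and contact force between the fingers and knob above 2 N and linear speed of knob below 0.02 m/s); the arm keeps its last pose, push and grip.
It fails at once if the tin, jar or bowl is shifted more than 3 cm or tipped (distance of any of tin_mid, jar_mid, bowl_mid from where it was at the start of the episode above 0.03 m or angle between any of tin_mid, jar_mid, bowl_mid's own z axis and vertical above 0.4 rad).
It also fails if it takes over 42 s, if anything falls off the work surface, if the arm or the gripper's body presses on something with over 40 N, if the wrist force passes 120 N, or if a joint passes its speed limit or range.

### The arm

A 6-joint arm with a two-finger parallel gripper is mounted at the origin on the work surface. World frame = base frame: x ahead of the robot, y to its left, z up, the work surface at z = 0. Lengths are in m, angles in rad, forces in N, time in s.
With the tool pointing down it reaches from about 0.225 to 0.725 m from the base axis. Payload 3.1 kg.
Tool frame: the origin (TCP) lies between the finger pads; the fingertips stand 25 mm ahead of it and the grasp point (between the pads) lies 6 mm ahead of it (r.tcp_to_tips is the distance from the TCP to the fingertips, in m); z points along the fingers, y is the direction in which the jaws open and shut (so a half turn about z gives the same grasp; the last joint's range is limited). The gripper opens to 85 mm and grips with 20 to 120 N. Pads are 22 mm wide; open, the fingers measure 114 mm over their backs; the gripper's body (76 mm by 85 mm) begins 54 mm behind the grasp point. The pads swing forward as they close: fully open they stand 13 mm farther back than shut.
Start: joints at [-1.426, 0.048, 0.099, 1.622, 0, 1.443], TCP at [0.141, -0.506, 0.256] pointing down, gripper open.
Joint ranges: [-2.91, 2.91], [-0.99, 1.94], [-1.21, 1.42], [-2.12, 2.29], [-1.49, 1.47], [-3.14, 3.14]. Speed limits (rad/s): [2.79, 2.79, 3.14, 3.14, 3.14, 3.14].

### API

Orientations are given as a unit quaternion [x, y, z, w].
In Python, from bench import r, get_image, calibration, find_in, spot_point gives the robot as it stands. The module is installed in compiled form; this text tells all that it offers.
- The arm moves only by the tool step_arm, never from a script. Its argument "commands" is a list of rows, each a list of 7 numbers: the closure, from -1 (fully open) to 1 (shut), so that 0 is half open, then the shift along the tool's x, y, z in units of 30 mm (1.0 is 30 mm), then the turn, a rotation vector about the tool's x, y, z in units of 6 degrees (1.0 is 6 degrees). A call has 1 to 20 rows; each row shifts and turns the commanded pose from where the row before left it, along the tool's axes as they then stand; what a row does not reach is not made up. A row lasts 1/12 s, in which the tool goes at most 41.7 mm and 7.16 degrees, less where a joint would pass 70% of its speed; a pose out of reach is approached as far as the arm can. A call is refused whole if a number of a shift passes 1 or a number of a turn 1, either way. A call with a gripper value outside its range is refused whole. The fingers move at their own pace and stop on an object; the grip force is fixed at half the most. Time passes only in rows, so rows that do not move let the fingers close. It gives the time, the measured TCP pose, the force and the opening at its end, in the units of the state.
- r.read_state(): the state, without advancing time (a new reading comes with each control period).
- get_image(name): name is "scene" or "top" or "wrist"; returns (picture, depth): 384x512x3 uint8, blue, green, red; 384x512 float32, m along the optical axis (not along the pixel's ray), 0 where there is no reading.
- calibration(name): a dict with "mtx" (3x3 intrinsics, pixels), "view" (4x4, takes a point from world to camera coordinates). Camera axes: x right, y down, z forward; pixel columns grow to the right and rows downward; lengths in m; the calibration is good to about 2 mm. The wrist camera is an equidistant fisheye: a pixel r from the principal point sees the ray r / f radians off the axis. A picture is of the moment at which its call begins: read the wrist's pose just before it. calibration takes no time and is no camera call; for the wrist camera it gives the pose at the moment of the call.
- r.close_job(): hands the job in, once; it reports no verdict.
Trained networks look in the newest picture that a camera, given by its name, has taken for a name from the list of things; names that differ only in an ending like _2 or _b are one class to them, and where a whole thing is asked for, a point or a joint stands for the part that bears it (a point fixed in the world has none). Each returns a list of dicts, best first, with "score" (0 to 1); they miss things now and then, are a little off and sometimes report something else, mostly with a low value. They report only what shows in the picture. A call takes as long as a camera call. They do not tell look-alikes from the thing itself.
- find_in(camera, query): "box" ([left, top, right, bottom] in pixels, round what is visible of it).
- spot_point(camera, query): "centre" ([row, column] in pixels: a listed point, or the origin of a listed thing).
The state is a dict: "time_s": time; "q": joint angles; "dq": joint speeds; "tau": joint torques, N m; "tool_pos": TCP position; "eef_rot": TCP orientation; "wrist_force": force on the tool from outside, world axes, zero at the start; "moment": the same for the moment, N m; "gripper_width": opening from 0.0 (shut) to 1.0 (fully open).
Only numpy, scipy, OpenCV 4.12 (cv2) and the standard library are available. Lean on these libraries where they do the work, as an engineer would, in place of code of your own. Each camera call takes 0.05 s, during which the arm holds its last target.

## Working session

There is one attempt and no reset: what is moved stays moved. The work goes in short steps, Python scripts to look and compute and a tool call to move; the robot and the scene stay as the last step left them, time stands still between calls to the robot, and variables do not carry over. Pictures are saved under pics/ and viewed, and the job is handed in when it is done.

Besides the shell and the picture viewer there is one more tool, called after "Request:" as name(argument=value, ...), one argument or row to a line, values as JSON. step_arm: Moves the arm, as the interface text tells. Its arguments: {"type":"object","properties":{"commands":{"type":"array","items":{"type":"array","items":{"type":"number"}}}},"required":["commands"]}

```bash
mkdir -p pics
cat > h.py <<'E'
import numpy as np, cv2
from bench import r, get_image, calibration, find_in, spot_point
def px2w(cam,row,col,depth):
    c=calibration(cam);K=np.array(c['mtx']);V=np.array(c['view'])
    p=np.array([(col-K[0,2])/K[0,0]*depth,(row-K[1,2])/K[1,1]*depth,depth,1])
    return (np.linalg.inv(V)@p)[:3]
def px2z(cam,row,col,z):
    c=calibration(cam);K=np.array(c['mtx']);Vi=np.linalg.inv(np.array(c['view']))
    d=Vi[:3,:3]@np.array([(col-K[0,2])/K[0,0],(row-K[1,2])/K[1,1],1]);o=Vi[:3,3]
    return o+d*(z-o[2])/d[2]
E
python3 - <<'E'
from h import *
print(r.read_state())
for n in ['scene','top']:
    im,d=get_image(n); cv2.imwrite(f'pics/{n}0.png',im); np.save(n+'0.npy',d)
    for q in ['knob','knob_mid','stem_tip','hob','tin_mid','jar_mid','bowl_mid']:
        print(n,q,[(np.round(x['centre'],1).tolist(),round(x['score'],2)) for x in spot_point(n,q)][:4])
print(calibration('top'))
E
```

```text
{'time_s': 0.0, 'q': array([-1.42582083e+00,  4.87757365e-02,  9.75572284e-02,  1.62203102e+00,
        1.19843854e-05,  1.44301767e+00]), 'dq': array([ 0.00063469,  0.00067906, -0.00020604,  0.00109048,  0.00120271,
        0.00230735]), 'tau': array([-1.54992784e-03, -3.38777196e+01,  3.20018148e+01,  2.02966214e-02,
       -1.11464456e-04,  3.13333061e-06]), 'tool_pos': array([ 0.14134503, -0.50501613,  0.25508377]), 'eef_rot': array([ 9.90714307e-01,  1.35954618e-01, -4.55471420e-06, -1.22660497e-03]), 'wrist_force': array([ 0.1281014 ,  0.07352655, -0.3458965 ]), 'moment': array([ 0.01648113, -0.01360511,  0.05683641]), 'gripper_width': 1.0006859461098623}
scene knob [([166.2, 264.1], 0.84), ([142.5, 222.3], 0.65), ([227.9, 235.2], 0.32)]
scene knob_mid [([140.4, 224.3], 0.64), ([161.8, 263.9], 0.57), ([149.0, 241.6], 0.51)]
scene stem_tip [([192.9, 270.3], 0.59)]
scene hob [([228.1, 234.6], 0.61)]
scene tin_mid [([277.5, 362.5], 0.84)]
scene jar_mid []
scene bowl_mid [([307.2, 284.4], 0.95)]
top knob [([249.7, 335.1], 0.74), ([237.2, 369.1], 0.59)]
top knob_mid [([248.8, 338.0], 0.95), ([225.8, 408.1], 0.53)]
top stem_tip []
top hob [([170.2, 252.7], 0.83)]
top tin_mid [([225.4, 129.2], 0.83), ([238.2, 370.6], 0.73), ([238.4, 374.4], 0.24)]
top jar_mid [([145.9, 343.9], 0.84)]
top bowl_mid [([153.9, 142.3], 0.82)]
{'mtx': array([[448.86753831,   0.        , 262.1094046 ],
       [  0.        , 448.86753831, 192.59535511],
       [  0.        ,   0.        ,   1.        ]]), 'view': array([[ 0.00811098, -0.99976139, -0.02028217, -0.0364708 ],
       [-0.98927722, -0.00506479, -0.1459621 ,  0.56899011],
       [ 0.14582455,  0.02124859, -0.98908225,  1.30377591],
       [ 0.        ,  0.        ,  0.        ,  1.        ]])}
```

View pics/scene0.png

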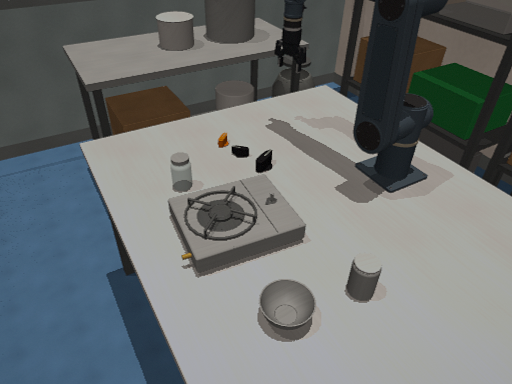

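View pics/top0.png

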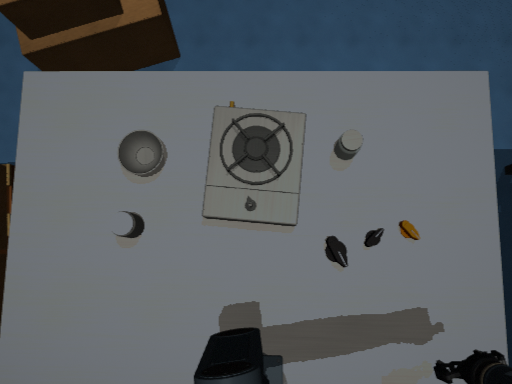

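Run:
```python
from h import *
im=cv2.imread('pics/top0.png')
a=cv2.resize(im[200:290,290:440],None,fx=5,fy=5,interpolation=cv2.INTER_CUBIC)
cv2.imwrite('pics/topcrop.png',a)
a=cv2.resize(im[190:280,210:310],None,fx=6,fy=6,interpolation=cv2.INTER_CUBIC)
cv2.imwrite('pics/topstem.png',a)
im=cv2.imread('pics/scene0.png')
a=cv2.resize(im[110:220,190:310],None,fx=5,fy=5,interpolation=cv2.INTER_CUBIC)
cv2.imwrite('pics/scenecrop.png',a)
```

```text
(no output)
```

View pics/topcrop.png

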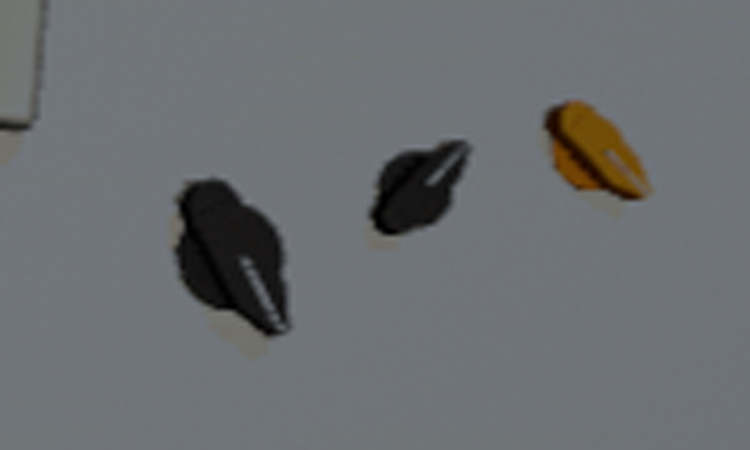

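View pics/topstem.png

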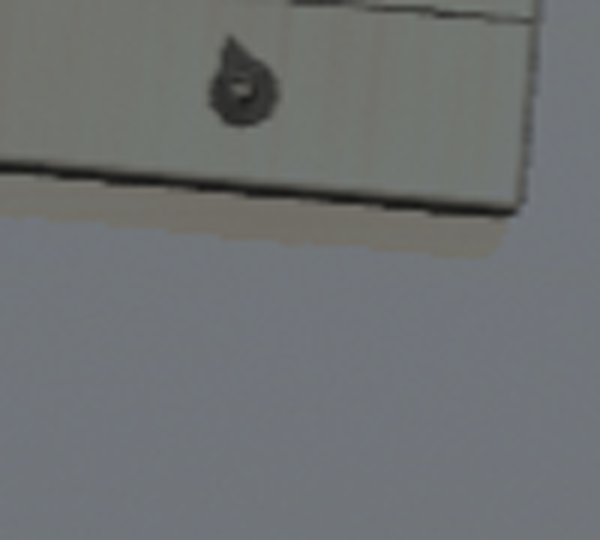

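View pics/scenecrop.png

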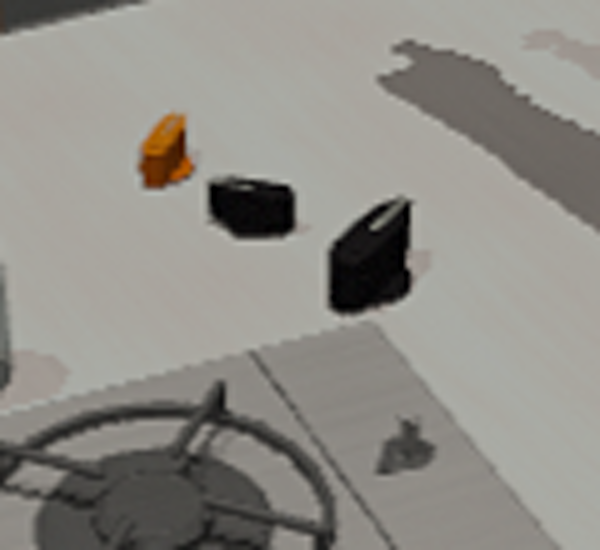

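Candidates in the top image (row, col): large black knob (249, 337), small black knob (237, 373), orange knob (230, 409). By the description I choose the small black one at (237, 373), whose white line points to upper right. The stem is at about (205, 250) and the bezel point faces up, slightly left. I'll measure both next.

Run:
```python
from h import *
d=np.load('top0.npy');im=cv2.imread('pics/top0.png')
def cloud(r0,r1,c0,c1):
    P=[];
    for i in range(r0,r1):
        for j in range(c0,c1):
            if d[i,j]>0: P.append(np.r_[px2w('top',i,j,d[i,j]),i,j,im[i,j].mean()])
    return np.array(P)
for nm,b in [('small',(222,250,360,392)),('big',(230,272,322,352))]:
    P=cloud(*b); dark=P[:,5]<70
    print(nm,'counter z',np.median(P[~dark][:,2]))
    T=P[P[:,2]>0.024]; 
    xy=T[:,:2].astype(np.float32); rect=cv2.minAreaRect(xy*1000); print(len(T),'ztop',np.percentile(T[:,2],[10,50,90]),rect, xy.mean(0))
    F=P[dark]; print('dark',cv2.minAreaRect((F[:,:2]*1000).astype(np.float32)))
# hob top
P=cloud(110,225,200,306); T=P[(P[:,2]>.06)&(P[:,2]<.08)]
print('hob z',np.median(T[:,2])); R=cv2.minAreaRect((T[:,:2]*1000).astype(np.float32));print(R,cv2.boxPoints(R))
P=cloud(195,213,240,260);T=P[P[:,2]>.082];print(T.round(3))
c=np.array([[30,82],[40,14.7]])
for nm,rc,z in [('bezel pt',(190+36/6,210+231/6),.072),('bezel c',(190+93/6,210+243/6),.072),('stemtip',(190+88/6,210+241/6),.098),('nose',(200+144/5,290+467/5),.034),('tailtop',(200+222/5,290+380/5),.034)]:
    print(nm,px2z('top',rc[0],rc[1],z))
```

```text
small counter z 0.000298799591341381
163 ztop [0.02957176 0.03350923 0.03728187] ((440.9804382324219, -368.3061828613281), (22.1234130859375, 69.2690200805664), 45.57476806640625) [ 0.43952745 -0.36700562]
dark ((441.2865905761719, -366.1557922363281), (43.23887252807617, 62.0288200378418), 77.98851776123047)
big counter z 0.0005920418803833094
356 ztop [0.04310245 0.0484088  0.05200557] ((397.2887878417969, -256.31201171875), (98.55635070800781, 31.758562088012695), 28.109277725219727) [ 0.3990153  -0.25428537]
dark ((399.2821960449219, -254.87449645996094), (83.37712097167969, 66.10053253173828), 64.3785400390625)Traceback (most recent call last):
  File "<stdin>", line 16, in <module>
  File "<stdin>", line 7, in cloud
  File "h.py", line 4, in px2w
    c=calibration(cam);K=np.array(c['mtx']);V=np.array(c['view'])
ValueError: time passes only in moves, steps and waits
```

```bash
cat >> h.py <<'E'
import pickle,os
if not os.path.exists('cal.pkl'): pickle.dump({n:calibration(n) for n in ['scene','top']},open('cal.pkl','wb'))
_C=pickle.load(open('cal.pkl','rb'))
_calib=calibration
def calibration(n): return _C[n] if n in _C else _calib(n)
E
python3 - <<'E'
from h import *
print(r.read_state()['time_s'])
d=np.load('top0.npy');im=cv2.imread('pics/top0.png')
def cloud(r0,r1,c0,c1):
    return np.array([np.r_[px2w('top',i,j,d[i,j]),i,j,im[i,j].mean()] for i in range(r0,r1) for j in range(c0,c1) if d[i,j]>0])
P=cloud(222,250,360,392);T=P[P[:,2]>0.024];R=cv2.minAreaRect((T[:,:2]*1000).astype(np.float32));print(cv2.boxPoints(R))
P=cloud(100,230,195,310); T=P[(P[:,2]>.06)&(P[:,2]<.08)]
print('hob z',np.median(T[:,2])); R=cv2.minAreaRect((T[:,:2]*1000).astype(np.float32));print(R,cv2.boxPoints(R))
P=cloud(195,213,240,260);T=P[P[:,2]>.08];print(T.round(3))
for nm,rc,z in [('bezel pt',(190+36/6,210+231/6),.072),('bezel c',(190+93/6,210+243/6),.072),('stemtip',(190+88/6,210+241/6),.098),('nose',(200+144/5,290+467/5),.034),('tailtop',(200+222/5,290+380/5),.034)]:
    print(nm,px2z('top',rc[0],rc[1],z))
for cam in ['top']:
  c=np.array([[30,82],[40,14.7]])
E
```

```text
0.8
[[ 408.5027  -351.96277]
 [ 457.97223 -400.44946]
 [ 473.45813 -384.64966]
 [ 423.9886  -336.16296]]
hob z 0.07076082690176433
((652.8782958984375, -10.476776123046875), (280.25030517578125, 340.8304748535156), 85.08617401123047) [[ 471.08664 -135.4896 ]
 [ 810.6645  -164.68423]
 [ 834.6699   114.53604]
 [ 495.0921   143.73068]]
[[ 5.3100e-01 -2.0000e-03  9.7000e-02  2.0300e+02  2.5100e+02  5.8333e+01]
 [ 5.3100e-01 -5.0000e-03  9.4000e-02  2.0300e+02  2.5200e+02  5.1333e+01]
 [ 5.2800e-01  4.0000e-03  9.2000e-02  2.0400e+02  2.4900e+02  8.8667e+01]
 [ 5.2800e-01  0.0000e+00  9.8000e-02  2.0400e+02  2.5000e+02  8.6000e+01]
 [ 5.2800e-01 -2.0000e-03  9.9000e-02  2.0400e+02  2.5100e+02  7.3333e+01]
 [ 5.2800e-01 -5.0000e-03  9.7000e-02  2.0400e+02  2.5200e+02  4.6333e+01]
 [ 5.2500e-01  4.0000e-03  9.3000e-02  2.0500e+02  2.4900e+02  7.7667e+01]
 [ 5.2500e-01  1.0000e-03  9.5000e-02  2.0500e+02  2.5000e+02  8.5000e+01]
 [ 5.2500e-01 -2.0000e-03  9.5000e-02  2.0500e+02  2.5100e+02  7.1000e+01]
 [ 5.2500e-01 -5.0000e-03  9.6000e-02  2.0500e+02  2.5200e+02  3.9333e+01]
 [ 5.2300e-01  4.0000e-03  9.0000e-02  2.0600e+02  2.4900e+02  5.1333e+01]
 [ 5.2200e-01  0.0000e+00  9.9000e-02  2.0600e+02  2.5000e+02  3.3667e+01]
 [ 5.2300e-01 -2.0000e-03  9.2000e-02  2.0600e+02  2.5100e+02  3.2667e+01]
 [ 5.2400e-01 -5.0000e-03  8.3000e-02  2.0600e+02  2.5200e+02  4.2000e+01]]
bezel pt [0.55443028 0.00639338 0.072     ]
bezel c [5.26482498e-01 2.03690154e-04 7.20000000e-02]
stemtip [ 5.25806683e-01 -4.38334062e-05  9.80000000e-02]
nose [ 0.46376044 -0.39272403  0.034     ]
tailtop [ 0.41744564 -0.34024775  0.034     ]
```

Request:
step_arm(
  commands=[
    [-0.4,0,0,0.05,0,0,-1],
    [-0.4,0,0,0.05,0,0,-1],
    [-0.4,0,0,0.05,0,0,-1],
    [-0.4,0,0,0.05,0,0,-1],
    [-0.4,0,0,0.05,0,0,-1],
    [-0.4,0,0,0.05,0,0,-1],
    [-0.4,0,0,0.05,0,0,-1],
    [-0.4,0,0,0.05,0,0,-1],
    [-0.4,0,0,0.05,0,0,-1],
    [-0.4,0,0,0.05,0,0,-1],
    [-0.4,0,0,0.05,0,0,-1],
    [-0.4,0,0,0.05,0,0,-1],
    [-0.4,0,0,0.05,0,0,-1],
    [-0.4,0,0,0.05,0,0,-1],
    [-0.4,0,0,0.05,0,0,-1],
    [-0.4,0,0,0.05,0,0,-1],
    [-0.4,0,0,0.05,0,0,-1],
    [-0.4,0,0,0.05,0,0,-1],
    [-0.4,0,0,0.05,0,0,-1],
    [-0.4,0,0,0.05,0,0,-1],
  ],
)

```text
time_s: 2.47
tool_pos: [0.1414, -0.5056, 0.2263]
eef_rot: [0.375, 0.927, -0.0, 0.0]
wrist_force: [-0.8, 0.4, -1.0]
gripper_width: 0.702
```

```bash
cat >> h.py <<'E'
from scipy.spatial.transform import Rotation as Ro
def plan(pos,yaw_deg,s=None):
    "remaining move to tool-down pose in tool axes, units of rows (shift/30mm, turn/6deg)"
    s=s or r.read_state(); R=Ro.from_quat(s['eef_rot'])
    d=R.inv().apply(np.array(pos)-s['tool_pos'])
    c,n=np.cos(np.radians(yaw_deg)),np.sin(np.radians(yaw_deg))
    Rt=Ro.from_matrix(np.array([[c,n,0],[n,-c,0],[0,0,-1]]))
    t=np.degrees((R.inv()*Rt).as_rotvec())
    return np.round(d/0.03,3),np.round(t/6,3)
def st():
    s=r.read_state();x=Ro.from_quat(s['eef_rot']).as_matrix()
    print('t',s['time_s'],'pos',s['tool_pos'].round(4),'yaw',round(np.degrees(np.arctan2(x[1,0],x[0,0])),2),'zax',x[:,2].round(4),'F',s['wrist_force'].round(1),'w',round(s['gripper_width'],3));return s
E
python3 - <<'E'
from h import *
st();print(plan([.4403,-.3676,.17],135.6),r.tcp_to_tips)
E
```

```text
t 2.4667 pos [ 0.1414 -0.5056  0.2263] yaw 135.93 zax [-0. -0. -1.] F [-0.8  0.4 -1. ] w 0.702
(array([-3.958, 10.234,  1.875]), array([-0.   ,  0.   ,  0.054])) 0.025
```

Request:
step_arm(
  commands=[
    [-0.4,-0.33,0.85,0.15,0,0,0],
    [-0.4,-0.33,0.85,0.15,0,0,0],
    [-0.4,-0.33,0.85,0.15,0,0,0],
    [-0.4,-0.33,0.85,0.15,0,0,0],
    [-0.4,-0.33,0.85,0.15,0,0,0],
    [-0.4,-0.33,0.85,0.15,0,0,0],
    [-0.4,-0.33,0.85,0.15,0,0,0],
    [-0.4,-0.33,0.85,0.15,0,0,0],
    [-0.4,-0.33,0.85,0.15,0,0,0],
    [-0.4,-0.33,0.85,0.15,0,0,0],
    [-0.4,-0.33,0.85,0.15,0,0,0],
    [-0.4,-0.33,0.85,0.15,0,0,0],
    [-0.4,0,0,0,0,0,0],
    [-0.4,0,0,0,0,0,0],
  ],
)

```text
time_s: 3.63
tool_pos: [0.4411, -0.3689, 0.1717]
eef_rot: [0.376, 0.926, 0.0, -0.001]
wrist_force: [-0.4, 0.2, -0.5]
gripper_width: 0.7
```

```bash
cat >> h.py <<'E'
def wray(c,row,col):
    K=np.array(c['mtx']);a=(col-K[0,2])/K[0,0];b=(row-K[1,2])/K[1,1];th=np.hypot(a,b)
    k=np.sin(th)/th if th>1e-9 else 1.
    Vi=np.linalg.inv(np.array(c['view']))
    return Vi[:3,3],Vi[:3,:3]@np.array([a*k,b*k,np.cos(th)])
def wpx2z(c,row,col,z):
    o,d=wray(c,row,col);return o+d*(z-o[2])/d[2]
def wproj(c,P):
    K=np.array(c['mtx']);p=np.array(c['view'])@np.r_[P,1];th=np.arctan2(np.hypot(p[0],p[1]),p[2]);k=th/np.hypot(p[0],p[1])
    return K[1,2]+K[1,1]*p[1]*k,K[0,2]+K[0,0]*p[0]*k
def shot(tag):
    c=_calib('wrist');im,d=get_image('wrist');cv2.imwrite(f'pics/{tag}.png',im);np.save(tag+'.npy',d);pickle.dump(c,open(tag+'.pkl','wb'));return c,im,d
E
python3 - <<'E'
from h import *
st();c,im,d=shot('w1');print(c)
for q in ['knob','knob_mid','knob_socket']:
  for x in spot_point('wrist',q)[:3]:
    rr=x['centre'];print(q,np.round(rr,1),round(x['score'],2),wpx2z(c,rr[0],rr[1],.017)[:2])
E
```

```text
t 3.6333 pos [ 0.4411 -0.3689  0.1717] yaw 135.79 zax [-1.e-03  6.e-04 -1.e+00] F [-0.4  0.2 -0.5] w 0.7
{'mtx': array([[297.31863964,   0.        , 259.54652847],
       [  0.        , 297.31863964, 193.99541755],
       [  0.        ,   0.        ,   1.        ]]), 'view': array([[ 0.6980919 ,  0.71600561, -0.00191326, -0.04303607],
       [ 0.68204988, -0.66416781,  0.30608671, -0.5588685 ],
       [ 0.21788908, -0.2149816 , -0.95200171,  0.12405606],
       [ 0.        ,  0.        ,  0.        ,  1.        ]])}
knob [256.9 207.5] 0.85 [ 0.45812808 -0.46360773]
knob [179.7 260.3] 0.68 [ 0.43677394 -0.36469821]
knob [ 72.1 313.9] 0.67 [ 0.39789862 -0.2592169 ]
knob_mid [ 71.  318.6] 0.94 [ 0.40003087 -0.25523343]
knob_mid [183.8 261.3] 0.81 [ 0.44033158 -0.36683444]
knob_mid [265.  205.9] 0.74 [ 0.46366242 -0.47257961]
knob_socket [184.7 261.3] 0.75 [ 0.44097048 -0.36745526]
knob_socket [264.5 206.8] 0.67 [ 0.46391046 -0.47136322]
knob_socket [ 68.8 317.7] 0.57 [ 0.39799553 -0.25443239]
```

View pics/w1.png

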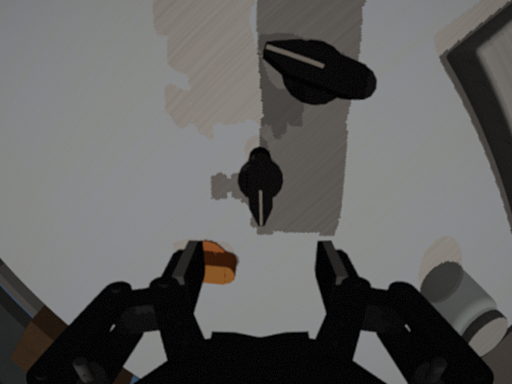

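Run:
```python
from h import *
im=cv2.imread('pics/w1.png');d=np.load('w1.npy');c=pickle.load(open('w1.pkl','rb'))
P=[]
for i in range(140,235):
  for j in range(230,295):
    if d[i,j]>0:
      o,v=wray(c,i,j); f=np.array(c['view'])[2,:3]; P.append(np.r_[o+v*d[i,j]/(v@f),i,j,im[i,j].mean()])
P=np.array(P)
T=P[(P[:,2]>.026)&(P[:,2]<.045)&(P[:,5]<120)]
print(np.percentile(P[:,2],[5,50]),np.percentile(T[:,2],[10,50,90]))
R=cv2.minAreaRect((T[:,:2]*1000).astype(np.float32));print(R);print(cv2.boxPoints(R),len(T))
print('col extents by row');
L=T[T[:,2]>.032]
# top face edges by row
for i in range(145,230,4):
  t=T[T[:,3]==i]
  if len(t): print(i,t[:,4].min(),t[:,4].max(),t[0,:2].round(4),t[-1,:2].round(4),t[:,2].mean().round(4))
dk=P[(P[:,5]<60)];print(len(dk))
W=P[(P[:,5]>90)&(P[:,2]>.026)&(P[:,3]>188)&(abs(P[:,4]-261)<6)]
v=cv2.fitLine((W[:,:2]*1000).astype(np.float32),cv2.DIST_L2,0,.01,.01).ravel();print('white',v,np.degrees(np.arctan2(v[1],v[0])),len(W))
cv2.imwrite('pics/w1c.png',cv2.resize(im[135:240,215:310],None,fx=5,fy=5,interpolation=cv2.INTER_CUBIC))
```

```text
[-0.00126885  0.00022489] [0.03264487 0.03363314 0.03452756]
((440.1326904296875, -368.554931640625), (22.064367294311523, 69.51579284667969), 46.680870056152344)
[[ 407.27603 -352.7353 ]
 [ 457.85184 -400.42737]
 [ 472.98935 -384.37457]
 [ 422.41354 -336.6825 ]] 1606
col extents by row
153 253.0 266.0 [ 0.4122 -0.3497] [ 0.4206 -0.3418] 0.0324
157 249.0 270.0 [ 0.4124 -0.3549] [ 0.4253 -0.3415] 0.0327
161 248.0 271.0 [ 0.4141 -0.3577] [ 0.428  -0.3431] 0.0333
165 247.0 271.0 [ 0.4158 -0.3607] [ 0.4305 -0.3455] 0.0336
169 247.0 272.0 [ 0.4183 -0.3631] [ 0.4337 -0.3473] 0.0338
173 248.0 272.0 [ 0.4215 -0.365 ] [ 0.4364 -0.3499] 0.0339
177 248.0 272.0 [ 0.4243 -0.3678] [ 0.439  -0.3524] 0.0336
181 248.0 272.0 [ 0.4269 -0.3705] [ 0.4416 -0.3549] 0.0337
185 248.0 272.0 [ 0.4292 -0.3726] [ 0.4444 -0.3576] 0.0335
189 248.0 272.0 [ 0.432  -0.3755] [ 0.4471 -0.3601] 0.0336
193 248.0 272.0 [ 0.4347 -0.3782] [ 0.4499 -0.3627] 0.0336
197 248.0 272.0 [ 0.4373 -0.3808] [ 0.4524 -0.3652] 0.0339
201 249.0 272.0 [ 0.4407 -0.3829] [ 0.4552 -0.3678] 0.0337
205 249.0 272.0 [ 0.4436 -0.3858] [ 0.4582 -0.3706] 0.0335
209 250.0 271.0 [ 0.4469 -0.3878] [ 0.4608 -0.3743] 0.0339
213 252.0 269.0 [ 0.4509 -0.3891] [ 0.4619 -0.378 ] 0.0337
217 254.0 267.0 [ 0.4552 -0.3908] [ 0.4635 -0.382 ] 0.0337
221 256.0 265.0 [ 0.4592 -0.3921] [ 0.465  -0.3861] 0.0336
225 258.0 264.0 [ 0.4637 -0.394 ] [ 0.4674 -0.3897] 0.0336
2118
white [   0.7193529   -0.6946448  452.66687   -379.93515  ] -43.998917 65
```

View pics/w1c.png

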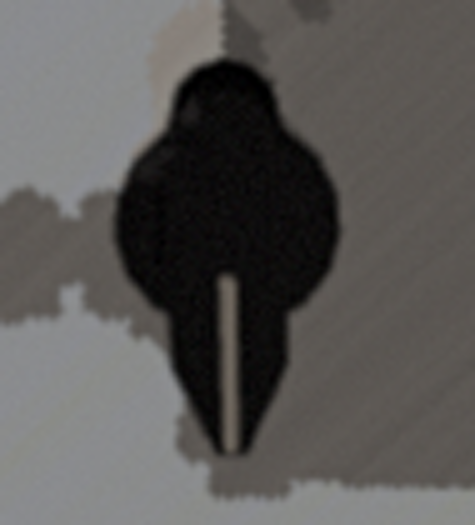

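Run:
```python
from h import *
st();print(plan([.4394,-.3679,.032],136.4))
```

```text
t 3.8333 pos [ 0.4396 -0.3706  0.1726] yaw 135.55 zax [-1.e-04 -5.e-04 -1.e+00] F [ 0.4  0.5 -0.7] w 0.697
(array([0.068, 0.061, 4.688]), array([-0.004,  0.003, -0.141]))
```

Request:
step_arm(
  commands=[
    [-0.4,0.08,0.04,0.7,0,0,-0.13],
    [-0.4,0,0,0.8,0,0,0],
    [-0.4,0,0,0.8,0,0,0],
    [-0.4,0,0,0.8,0,0,0],
    [-0.4,0,0,0.6,0,0,0],
    [-0.4,0,0,0.5,0,0,0],
    [-0.4,0,0,0.3,0,0,0],
    [-0.4,0,0,0.17,0,0,0],
    [-0.4,0,0,0,0,0,0],
    [-0.4,0,0,0,0,0,0],
  ],
)

```text
time_s: 4.67
tool_pos: [0.4396, -0.368, 0.033]
eef_rot: [0.372, 0.928, -0.0, 0.001]
wrist_force: [0.0, 0.1, 1.2]
gripper_width: 0.704
```

Run:
```python
from h import *
st();shot('w2')
```

```text
t 4.6667 pos [ 0.4396 -0.368   0.033 ] yaw 136.38 zax [ 8.e-04 -8.e-04 -1.e+00] F [0.  0.1 1.2] w 0.704
```

View pics/w2.png

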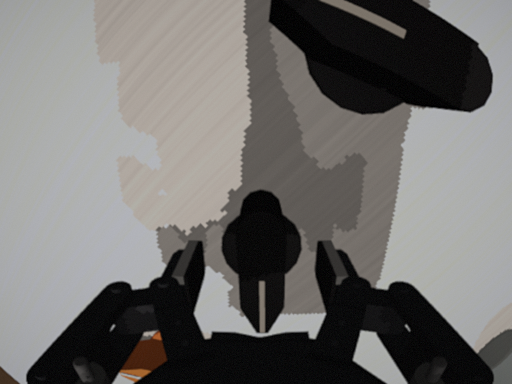

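The small knob sits centred between the pads (row 245, col 261), nose towards the gripper, and the large knob is clear at top right. Closing.

Request:
step_arm(
  commands=[
    [0.2,0,0,0,0,0,0],
    [0.6,0,0,0,0,0,0],
    [1,0,0,0,0,0,0],
    [1,0,0,0,0,0,0],
    [1,0,0,0,0,0,0],
    [1,0,0,0,0,0,0],
    [1,0,0,0,0,0,0],
    [1,0,0,0,0,0,0],
  ],
)

```text
time_s: 5.38
tool_pos: [0.4402, -0.368, 0.0333]
eef_rot: [0.371, 0.929, -0.0, 0.001]
wrist_force: [-0.0, -0.3, 6.6]
gripper_width: 0.245
```

Run:
```python
from h import *
st()
```

```text
t 5.3833 pos [ 0.4402 -0.368   0.0333] yaw 136.41 zax [ 0.0016 -0.0016 -1.    ] F [-0.  -0.3  6.6] w 0.245
```

Request:
step_arm(
  commands=[
    [1,0,0,-0.2,0,0,0],
    [1,0,0,-0.6,0,0,0],
    [1,0,0,-0.8,0,0,0],
    [1,0,0,-0.9,0,0,0],
    [1,0,0,-0.9,0,0,0],
    [1,0,0,-0.9,0,0,0],
    [1,0,0,-0.8,0,0,0],
    [1,0,0,-0.6,0,0,0],
    [1,0,0,0,0,0,0],
    [1,0,0,0,0,0,0],
  ],
)

```text
time_s: 6.22
tool_pos: [0.4397, -0.3677, 0.2038]
eef_rot: [0.371, 0.929, -0.0, 0.001]
wrist_force: [-0.1, -1.1, -1.9]
gripper_width: 0.244
```

Run:
```python
from h import *
st();c,im,d=shot('w3')
st();print(plan([.527,-0.0,.20],192.5))
cv2.imwrite('pics/w3c.png',cv2.resize(im[180:384,180:345],None,fx=2.9,fy=2.9,interpolation=cv2.INTER_CUBIC))
```

```text
t 6.2167 pos [ 0.4397 -0.3677  0.2038] yaw 136.41 zax [ 9.e-04 -1.e-03 -1.e+00] F [-0.1 -1.1 -1.9] w 0.244
t 6.2667 pos [ 0.4391 -0.3671  0.2022] yaw 136.41 zax [-0.0011  0.0011 -1.    ] F [-0.  -0.7 -1.6] w 0.244
(array([ 6.314, 10.881,  0.083]), array([ 7.000e-03, -1.400e-02, -9.348e+00]))
```

View pics/w3c.png

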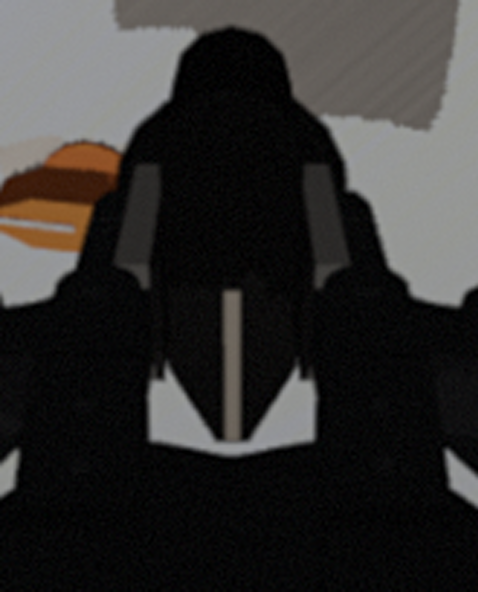

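The knob is held squarely (nose tip at about row 332, col 260; tail at row 189). I'll measure its offset in the hand.

Run:
```python
from h import *
im=cv2.imread('pics/w3.png');d=np.load('w3.npy');c=pickle.load(open('w3.pkl','rb'))
Rm=Ro.from_euler('z',0)
y=np.radians(136.4);R=np.array([[np.cos(y),np.sin(y),0],[np.sin(y),-np.cos(y),0],[0,0,-1]]);p=np.array([.4397,-.3677,.2025])
f=np.array(c['view'])[2,:3]
print('cam in tool',R.T@(np.linalg.inv(c['view'])[:3,3]-p))
for j in (256,259,263):
  print('col',j)
  for i in range(184,340,4):
    if d[i,j]>0:
      o,v=wray(c,i,j);q=R.T@(o+v*d[i,j]/(v@f)-p);print(i,(q*1000).round(1),im[i,j].mean().round())
```

```text
cam in tool [ 7.96436325e-02 -1.00481812e-04 -1.18566696e-01]
col 256
184 [-12.4  -4.7 201.6] 95.0
188 [-17.2  -4.7 202. ] 93.0
192 [34.3 -2.2 24.4] 1.0
196 [34.3 -2.1 18. ] 3.0
200 [34. -2. 13.] 3.0
204 [34.3 -2.   6.8] 2.0
208 [34.4 -1.9  1.3] 6.0
212 [33.2 -1.9 -0.3] 7.0
216 [31.9 -1.9 -1.6] 7.0
220 [29.8 -1.9 -1.2] 12.0
224 [28.3 -1.9 -2. ] 7.0
228 [25.9 -1.9 -0.8] 9.0
232 [24.4 -1.9 -1.7] 4.0
236 [22.5 -1.9 -1.7] 7.0
240 [20.5 -1.9 -1.7] 8.0
244 [19.  -1.9 -2.7] 7.0
248 [15.9 -2.  -0.6] 6.0
252 [14.6 -1.9 -2. ] 7.0
256 [12. -2. -1.] 6.0
260 [11.1 -2.  -3.2] 1.0
264 [ 8.7 -2.  -2.7] 5.0
268 [ 5.8 -2.  -1.5] 4.0
272 [ 4.1 -2.  -2.2] 6.0
276 [ 1.5 -2.  -1.7] 7.0
280 [-1.2 -2.1 -1.2] 21.0
284 [-3.1 -2.1 -1.8] 35.0
288 [-5.3 -2.1 -2.1] 35.0
292 [-7.9 -2.1 -1.8] 34.0
296 [-10.7  -2.1  -1.4] 35.0
300 [-12.2  -2.1  -2.7] 20.0
304 [-15.6  -2.1  -1.7] 18.0
308 [-18.4  -2.2  -1.5] 24.0
312 [-21.6  -2.2  -1. ] 20.0
316 [-23.8  -2.2  -1.6] 19.0
320 [-25.6  -2.2  -2.8] 21.0
324 [-29.3  -2.2  -1.9] 19.0
328 [-32.1  -2.3  -2. ] 20.0
332 [-35.   -2.3  -2.2] 101.0
336 [-246.    -6.2  203.2] 101.0
[... 1399 characters left out ...]
6 [22.5  1.1 -1.8] 6.0
240 [20.8  1.2 -2.2] 7.0
244 [18.5  1.2 -1.6] 4.0
248 [16.5  1.2 -1.7] 8.0
252 [14.2  1.2 -1.2] 8.0
256 [12.2  1.2 -1.4] 5.0
260 [10.2  1.2 -1.5] 6.0
264 [ 8.6  1.2 -2.4] 11.0
268 [ 6.2  1.2 -2.1] 1.0
272 [ 3.6  1.2 -1.5] 4.0
276 [ 1.4  1.2 -1.6] 11.0
280 [-0.8  1.2 -1.7] 26.0
284 [-2.8  1.3 -2.3] 35.0
288 [-5.8  1.3 -1.4] 35.0
292 [-7.9  1.3 -1.8] 34.0
296 [-10.9   1.3  -1.2] 31.0
300 [-12.6   1.3  -2.2] 32.0
304 [-14.7   1.3  -2.7] 33.0
308 [-17.6   1.3  -2.5] 33.0
312 [-21.4   1.4  -1.2] 33.0
316 [-23.4   1.4  -2. ] 33.0
320 [-26.6   1.4  -1.6] 34.0
324 [-29.8   1.4  -1.4] 32.0
328 [-32.2   1.4  -1.9] 30.0
332 [-36.    1.4  -1.2] 99.0
336 [-243.8    4.1  201.1] 98.0
```

Request:
step_arm(
  commands=[
    [1,0,0,0,0,0,-0.5],
    [1,0,0,0,0,0,-0.95],
    [1,0,0,0,0,0,-0.95],
    [1,0,0,0,0,0,-0.95],
    [1,0,0,0,0,0,-0.95],
    [1,0,0,0,0,0,-0.95],
    [1,0,0,0,0,0,-0.95],
    [1,0,0,0,0,0,-0.95],
    [1,0,0,0,0,0,-0.95],
    [1,0,0,0,0,0,-0.85],
    [1,0,0,0,0,0,-0.4],
    [1,0,0,0,0,0,0],
  ],
)

```text
time_s: 7.27
tool_pos: [0.4384, -0.3663, 0.2002]
eef_rot: [-0.109, 0.994, 0.002, -0.002]
wrist_force: [0.6, 0.7, -0.5]
gripper_width: 0.245
```

Run:
```python
from h import *
st();print(plan([.5856,0.013,.18],192.5))
```

```text
t 7.2667 pos [ 0.4384 -0.3663  0.2002] yaw -167.45 zax [-0.0037  0.0039 -1.    ] F [ 0.6  0.7 -0.5] w 0.245
(array([-7.537, 11.272,  0.704]), array([ 0.044, -0.026,  0.008]))
```

Request:
step_arm(
  commands=[
    [1,-0.2,0.3,0.02,0,0,0],
    [1,-0.4,0.6,0.04,0,0,0],
    [1,-0.44,0.66,0.04,0,0,0],
    [1,-0.44,0.66,0.04,0,0,0],
    [1,-0.44,0.66,0.04,0,0,0],
    [1,-0.44,0.66,0.04,0,0,0],
    [1,-0.44,0.66,0.04,0,0,0],
    [1,-0.44,0.66,0.04,0,0,0],
    [1,-0.44,0.66,0.04,0,0,0],
    [1,-0.44,0.66,0.04,0,0,0],
    [1,-0.44,0.66,0.04,0,0,0],
    [1,-0.44,0.66,0.04,0,0,0],
    [1,-0.44,0.66,0.04,0,0,0],
    [1,-0.44,0.66,0.04,0,0,0],
    [1,-0.44,0.66,0.04,0,0,0],
    [1,-0.44,0.66,0.04,0,0,0],
    [1,-0.44,0.66,0.04,0,0,0],
    [1,-0.32,0.46,0.04,0,0,0],
    [1,0,0,0,0,0,0],
    [1,0,0,0,0,0,0],
  ],
)

```text
time_s: 8.93
tool_pos: [0.5857, 0.0126, 0.1809]
eef_rot: [-0.11, 0.994, 0.0, -0.001]
wrist_force: [0.0, 0.1, -0.1]
gripper_width: 0.243
```

Run:
```python
from h import *
st();c,im,d=shot('w4');st()
for q in ['stem_tip','stem']:
  for x in spot_point('wrist',q)[:3]:
    rr=x['centre'];print(q,np.round(rr,1),round(x['score'],2),wpx2z(c,rr[0],rr[1],.098)[:2])
```

```text
t 8.9333 pos [0.5857 0.0126 0.1809] yaw -167.4 zax [-0.0026 -0.     -1.    ] F [ 0.   0.1 -0.1] w 0.243
t 8.9833 pos [0.5857 0.0118 0.1813] yaw -167.47 zax [-2.1e-03 -2.0e-04 -1.0e+00] F [ 0.7 -0.1 -0.6] w 0.244
stem_tip [131.  260.6] 0.58 [0.52736656 0.00068998]Traceback (most recent call last):
  File "<stdin>", line 4, in <module>
ValueError: it knows: bowl_mid, hob, jar_mid, knob, knob_mid, knob_socket, stem_tip, tin_mid
```

View pics/w4.png

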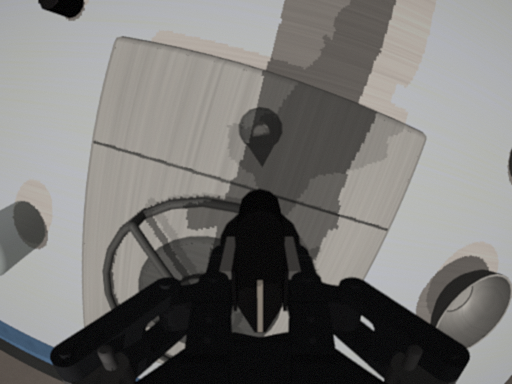

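Run:
```python
from h import *
im=cv2.imread('pics/w4.png')
a=cv2.resize(im[95:180,220:305],None,fx=7,fy=7,interpolation=cv2.INTER_CUBIC)
a=cv2.convertScaleAbs(a,alpha=2.2)
cv2.imwrite('pics/w4c.png',a)
```

```text
(no output)
```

View pics/w4c.png

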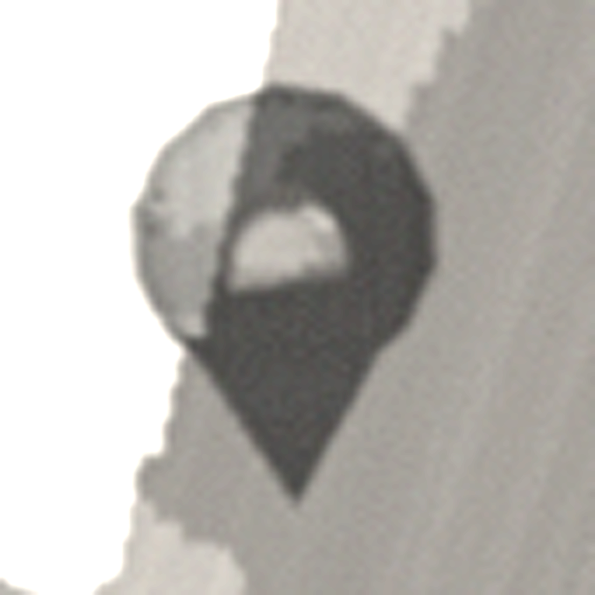

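Run:
```python
from h import *
im=cv2.imread('pics/w4.png');c=pickle.load(open('w4.pkl','rb'));d=np.load('w4.npy')
f=np.array(c['view'])[2,:3]
W=lambda x,y,z:wpx2z(c,95+(y+.5)/7-.5,220+(x+.5)/7-.5,z)[:2]*1000
B=np.array([W(x,y,.072) for x,y in [(133,215),(137,250),(150,290),(185,340),(437,240),(425,300),(375,352),(270,86),(330,90),(380,120),(425,175),(160,150),(205,110)]])
def cf(B):
    A=np.c_[2*B,np.ones(len(B))];s=np.linalg.lstsq(A,(B**2).sum(1),rcond=None)[0];rr=np.sqrt(s[2]+s[0]**2+s[1]**2);return s[:2],rr,(np.hypot(*(B-s[:2]).T)-rr).round(2)
bc,br,res=cf(B);print('bezel',bc,br,res)
tip=W(297,504,.072);print('tip',tip,np.hypot(*(tip-bc)),np.degrees(np.arctan2(*(tip-bc)[::-1])))
D=np.array([W(x,y,.098) for x,y in [(228,262),(240,225),(262,210),(295,203),(325,210),(343,232),(350,260)]])
print('stem tipz',cf(D));D=np.array([W(x,y,.096) for x,y in [(228,262),(240,225),(262,210),(295,203),(325,210),(343,232),(350,260)]]);print('stem .096',cf(D))
a,b=W(232,293,.098),W(348,271,.098);v=b-a;print('flat dir normal',np.degrees(np.arctan2(v[1],v[0])))
P=[]
for i in range(110,145):
  for j in range(245,278):
    if d[i,j]>0:
      o,v=wray(c,i,j);P.append(np.r_[o+v*d[i,j]/(v@f),i,j])
P=np.array(P);T=P[P[:,2]>.093];print(len(T),T[:,:3].mean(0),T[:,:3].min(0),T[:,:3].max(0),cv2.minEnclosingCircle((T[:,:2]*1000).astype(np.float32)))
cx=T[T[:,0]<.531];print((cx[:,1].min()+cx[:,1].max())/2)
H=P[(P[:,2]<.08)];print('hob z',np.median(H[:,2]))
g=cv2.cvtColor(im,cv2.COLOR_BGR2GRAY);print(g[118:142,248:276])
```

```text
bezel [527.58096753   0.75574969] 16.327738477034327 [ 0.46  0.01 -0.25 -0.23  0.01  0.39 -0.13 -0.07  0.08 -0.29 -0.01  0.17
 -0.16]
tip [556.70726932   8.43715907] 30.12217631947491 14.774085628858892
stem tipz (array([528.00875513,   1.07622664]), np.float64(5.892459430244652), array([ 0.04,  0.1 , -0.16, -0.11,  0.21,  0.01, -0.09]))
stem .096 (array([528.20294612,   1.12836303]), np.float64(5.951247241077496), array([ 0.04,  0.1 , -0.16, -0.12,  0.21,  0.01, -0.09]))
flat dir normal 113.44898268309039
180 [5.26692895e-01 5.70270139e-05 9.69675370e-02] [ 0.52225751 -0.00526245  0.09394588] [0.5314953  0.00630973 0.09982086] ((528.1268310546875, 0.5890806913375854), 6.002525329589844)
0.0005236420500025628
hob z 0.07161729473088235
[[87 87 90 89 92 88 64 51 50 50 52 49 44 40 39 41 41 39 40 40 41 40 41 39
  36 39 39 37]
 [87 88 89 90 91 84 64 49 52 52 52 47 40 39 40 41 40 39 40 38 39 41 37 40
  36 39 36 37]
 [86 89 90 91 88 71 54 48 51 52 51 44 41 40 42 40 41 39 38 40 39 39 41 37
  35 38 40 39]
 [87 88 90 92 86 64 51 49 50 51 49 48 44 45 45 42 39 39 38 39 39 39 38 37
  37 37 38 38]
[... 1081 characters left out ...]
3 51 65 74 74 75 74 74 73 67 66 63 57 52 50 49 47 45 42 36 36
  38 36 37 37]
 [71 68 50 38 49 63 70 66 62 62 62 58 51 47 44 43 42 43 39 39 38 38 38 39
  35 34 38 39]
 [71 68 50 36 43 52 51 49 47 46 44 41 39 38 39 38 38 37 36 38 37 38 36 35
  37 36 38 37]
 [72 67 48 37 36 39 38 36 36 35 35 36 36 34 38 40 37 36 36 37 38 37 39 37
  38 36 37 38]
 [68 54 40 37 35 37 35 38 37 35 37 37 34 37 36 36 38 37 36 40 38 36 35 37
  38 34 37 37]
 [68 49 39 35 37 37 37 39 38 34 36 38 37 37 39 40 36 37 37 38 39 37 38 37
  38 35 39 37]
 [75 50 37 36 34 38 38 37 38 37 37 37 38 37 38 36 38 36 37 39 38 37 37 38
  41 37 36 38]
 [77 53 39 38 38 38 38 35 38 38 38 40 37 35 40 38 35 38 37 37 37 38 38 37
  40 37 37 37]]
```

Request:
step_arm(
  commands=[
    [1,0.25,0.01,0.1,0,0,-0.1],
    [1,0.4,0.01,0.2,0,0,-0.1],
    [1,0.5,0.015,0.2,0,0,-0.1],
    [1,0.4,0.015,0.2,0,0,-0.08],
    [1,0.25,0.01,0.2,0,0,0],
    [1,0.15,0.01,0.2,0,0,0],
    [1,0,0,0.1,0,0,0],
    [1,0,0,0,0,0,0],
    [1,0,0,0,0,0,0],
  ],
)

```text
time_s: 9.78
tool_pos: [0.5295, -0.001, 0.1462]
eef_rot: [-0.128, 0.992, -0.0, 0.0]
wrist_force: [-0.8, -0.3, 0.0]
gripper_width: 0.243
```

Run:
```python
from h import *
st();c,im,d=shot('w5');st();print(plan([.5282,.0014,.145],194.8))
im,_=get_image('scene');cv2.imwrite('pics/s5.png',cv2.resize(im[140:250,210:330],None,fx=5,fy=5,interpolation=cv2.INTER_CUBIC))
```

```text
t 9.7833 pos [ 0.5295 -0.001   0.1462] yaw -165.26 zax [ 3.e-04  0.e+00 -1.e+00] F [-0.8 -0.3  0. ] w 0.243
t 9.8333 pos [ 0.5298 -0.0008  0.1465] yaw -165.23 zax [ 8.e-04 -0.e+00 -1.e+00] F [ 1.2 -0.8 -0.2] w 0.244
(array([0.032, 0.085, 0.05 ]), array([-0.002,  0.008, -0.006]))
```

View pics/w5.png

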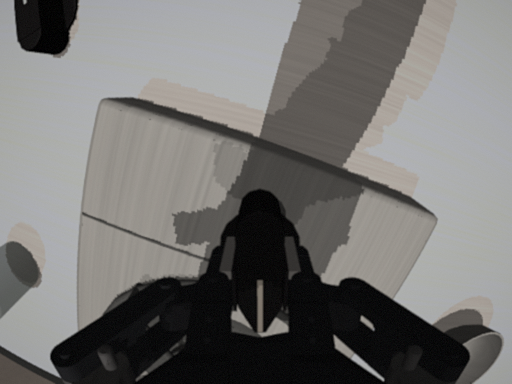

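View pics/s5.png

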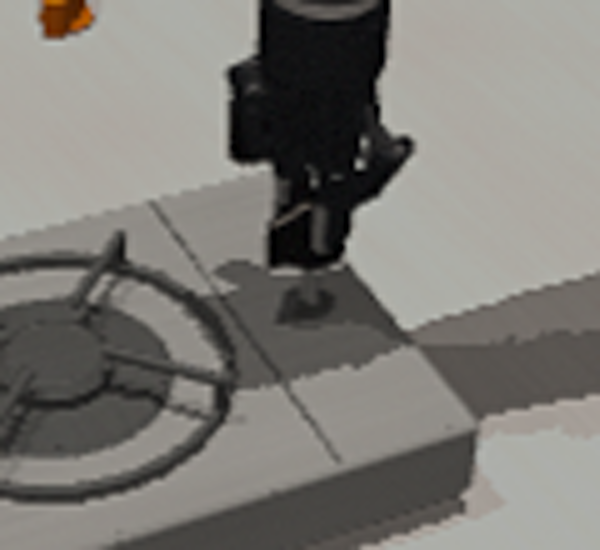

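```bash
cat > dr.py <<'E'
from h import *
log=[]
A=lambda n,*v:log.extend([v]*n)
A(20,0,0,.05,-1);A(12,-.33,.85,.15,0)
log+=[(.08,.04,.7,-.13)];A(3,0,0,.8,0);log+=[(0,0,.6,0),(0,0,.5,0),(0,0,.3,0),(0,0,.17,0)]
for z in(.2,.6,.8,.9,.9,.9,.8,.6):log.append((0,0,-z,0))
for t in(.5,)+(.95,)*8+(.85,.4):log.append((0,0,0,-t))
log+=[(-.2,.3,.02,0),(-.4,.6,.04,0)];A(15,-.44,.66,.04,0);log.append((-.32,.46,.04,0))
log+=[(.25,.01,.1,-.1),(.4,.01,.2,-.1),(.5,.015,.2,-.1),(.4,.015,.2,-.08),(.25,.01,.2,0),(.15,.01,.2,0),(0,0,.1,0)]
def dr(log):
    p=np.array([.1414,-.506,.256]);R=Ro.from_quat([.990714,.135955,0,0])
    for x,y,z,t in log:
        p=p+R.apply([.03*x,.03*y,.03*z]);R=R*Ro.from_rotvec([0,0,np.radians(6*t)])
    m=R.as_matrix();return p,np.degrees(np.arctan2(m[1,0],m[0,0]))
E
python3 - <<'E'
from dr import *
for n in (20,32,40,48,59,77,len(log)):print(n,dr(log[:n]))
L=[]
for k in range(8):
    get_image('top');s=r.read_state();L.append(np.r_[s['tool_pos'],s['q']])
L=np.array(L);print(L.mean(0).round(4),L.std(0).round(4))
E
```

```text
20 (array([ 0.1414, -0.506 ,  0.226 ]), np.float64(135.62770884261408))
32 (array([ 0.44031077, -0.37034679,  0.172     ]), np.float64(135.62770884261408))
40 (array([ 0.4394344 , -0.36781066,  0.0319    ]), np.float64(136.40770884261408))
48 (array([ 0.4394344 , -0.36781066,  0.2029    ]), np.float64(136.40770884261408))
59 (array([ 0.4394344 , -0.36781066,  0.2029    ]), np.float64(-167.49229115738595))
77 (array([0.58652254, 0.0108307 , 0.1819    ]), np.float64(-167.49229115738595))
84 (array([ 0.52920611, -0.0010595 ,  0.1459    ]), np.float64(-165.21229115738595))
[ 5.2960e-01 -6.0000e-04  1.4650e-01 -1.2780e-01  6.3100e-02 -1.0320e-01
  1.4039e+00  0.0000e+00 -3.8600e-01] [0.0002 0.0001 0.0001 0.0001 0.0001 0.0004 0.     0.     0.    ]
```

Run:
```python
from dr import *
for tag,p,y in [('w1',[.4411,-.3689,.1717],135.79),('w2',[.4396,-.368,.033],136.38),('w3',[.4397,-.3677,.2038],136.41),('w4',[.5857,.0126,.1809],-167.4),('w5',[.5295,-.001,.1462],-165.26)]:
    c=pickle.load(open(tag+'.pkl','rb'));y=np.radians(y);R=np.array([[np.cos(y),np.sin(y),0],[np.sin(y),-np.cos(y),0],[0,0,-1]])
    Vi=np.linalg.inv(c['view']);print(tag,(R.T@(Vi[:3,3]-p)*1000).round(2),(R.T@Vi[:3,:3])[:,2].round(4),(R.T@Vi[:3,:3])[:,0].round(4))
```

```text
w1 [  79.28   -0.12 -117.38] [-0.3061 -0.0022  0.952 ] [-0.0011  1.      0.0019]
w2 [  79.62   -0.2  -117.27] [-0.3084 -0.002   0.9513] [-0.0012  1.      0.0017]
w3 [ 7.9640e+01 -9.0000e-02 -1.1727e+02] [-0.3086 -0.002   0.9512] [-0.0011  1.      0.0018]
w4 [  78.95    0.48 -117.57] [-3.036e-01 -7.000e-04  9.528e-01] [-1.1e-03  1.0e+00  3.0e-04]
w5 [  79.3     0.57 -117.3 ] [-0.3062 -0.0011  0.952 ] [-9.e-04  1.e+00  9.e-04]
```

Request:
step_arm(
  commands=[
    [1,0,0,-0.3,0,0,0],
    [1,-0.3,0,0,0,0,0],
    [1,-0.5,0,0,0,0,0],
    [1,-0.5,0,0,0,0,0],
    [1,-0.5,0,0,0,0,0],
    [1,-0.3,0,0,0,0,0],
    [1,-0.2,0,0,0,0,0],
    [1,0,0,0,0,0,0],
    [1,0,0,0,0,0,0],
    [1,0,0,0,0,0,0],
    [1,0,0,0,0,0,0],
    [1,0,0,0,0,0,0],
    [1,0,0,0,0,0,0],
  ],
)

```text
time_s: 11.37
tool_pos: [0.5956, 0.0169, 0.1554]
eef_rot: [-0.129, 0.992, -0.0, 0.0]
wrist_force: [0.7, 0.8, -0.1]
gripper_width: 0.246
```

Run:
```python
from dr import *
log+=[(0,0,-.3,0)]+[(-2.3,0,0,0)];print(dr(log))
st();c,im,d=shot('w6');st()
ims=[im.astype(float)]
for k in range(3):
    c2,i2,d2=shot('w6');ims.append(i2.astype(float));st()
print(c['view'][:3,3]-c2['view'][:3,3])
a=np.mean(ims,0);np.save('w6avg.npy',a)
print([ (x['centre'],x['score'],wpx2z(c,*x['centre'],.098)) for x in spot_point('wrist','stem_tip')])
g=np.clip(a*2.2,0,255).astype(np.uint8)
cv2.imwrite('pics/w6.png',im)
cv2.imwrite('pics/w6c.png',cv2.resize(g[75:185,210:310],None,fx=5.4,fy=5.4,interpolation=cv2.INTER_CUBIC))
```

```text
(array([0.5959207 , 0.01655195, 0.1549    ]), np.float64(-165.21229115738595))
t 11.3667 pos [0.5956 0.0169 0.1554] yaw -165.23 zax [ 0. -0. -1.] F [ 0.7  0.8 -0.1] w 0.246
t 11.4167 pos [0.5957 0.0169 0.1554] yaw -165.22 zax [ 1.e-04 -1.e-04 -1.e+00] F [ 0.5 -0.  -0.8] w 0.244
t 11.4667 pos [0.5957 0.0169 0.1554] yaw -165.22 zax [ 1.e-04 -0.e+00 -1.e+00] F [ 0.6  0.4 -0.8] w 0.244
t 11.5167 pos [0.5958 0.0169 0.1553] yaw -165.22 zax [ 1.e-04 -0.e+00 -1.e+00] F [ 1.   0.2 -0.3] w 0.243
t 11.5667 pos [0.5959 0.017  0.1553] yaw -165.21 zax [ 2.e-04  0.e+00 -1.e+00] F [ 0.2 -0.3 -0.3] w 0.244
[-4.61654147e-05  1.27202803e-04  1.21144880e-04]
[([118.6, 259.3], 0.65, array([ 0.52862965, -0.00058098,  0.098     ]))]
```

View pics/w6c.png

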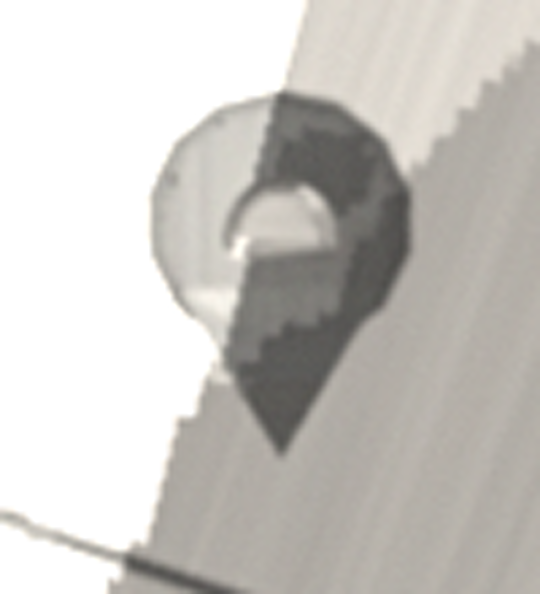

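Run:
```python
from dr import *
c=pickle.load(open('w6.pkl','rb'));d=np.load('w6.npy')
s=5.4
pos=np.array([.5958,.0169,.1554]);y=np.radians(-165.22);R=np.array([[np.cos(y),np.sin(y),0],[np.sin(y),-np.cos(y),0],[0,0,-1]])
W=lambda x,y,z:(R.T@(wpx2z(c,75+(y+.5)/s-.5,210+(x+.5)/s-.5,z)-pos))[:2]*1000
def cf(B):
    A=np.c_[2*B,np.ones(len(B))];s=np.linalg.lstsq(A,(B**2).sum(1),rcond=None)[0];rr=np.sqrt(s[2]+s[0]**2+s[1]**2);return s[:2].round(2),rr.round(2),(np.hypot(*(B-s[:2]).T)-rr).round(2)
B=np.array([W(x,y,.072) for x,y in [(151,215),(156,260),(178,297),(205,325),(411,220),(405,275),(380,312),(240,98),(280,91),(325,100),(375,138),(403,175),(170,158),(200,118)]])
b=cf(B);print('bezel (tool mm)',b)
t=W(282,459,.072);v=t-b[0];print('tip',t,np.hypot(*v),'angle rel -x tool',np.degrees(np.arctan2(v[1],-v[0])))
for z in(.098,.096):
  D=np.array([W(x,y,z) for x,y in [(224,245),(228,215),(243,193),(262,183),(285,181),(310,186),(328,205),(337,230)]])
  print('stem',z,cf(D))
p,q=W(245,256,.098),W(338,246,.098);w=q-p;print('flat',p,q,np.degrees(np.arctan2(w[0],w[1])))
f=np.array(c['view'])[2,:3];P=[]
for i in range(90,145):
  for j in range(240,285):
    if d[i,j]>0:
      o,v=wray(c,i,j);P.append(R.T@(o+v*d[i,j]/(v@f)-pos)*1000)
P=np.array(P);zt=155.4-P[:,2];T=P[(zt>93)&(zt<103)];print(len(T),T.min(0),T.max(0),T.mean(0));print(cv2.minEnclosingCircle(T[:,:2].astype(np.float32)))
H=P[zt<78];print('hob z',np.median(155.4-H[:,2]))
```

```text
bezel (tool mm) (array([69.63,  1.88]), np.float64(16.24), array([ 0.02,  0.09, -0.28, -0.18, -0.24,  0.4 ,  0.35,  0.19,  0.22,
       -0.01, -0.6 , -0.11, -0.19,  0.32]))
tip [39.59128876  1.87896673] 30.038711260077058 angle rel -x tool -0.0019708651353561226
stem 0.098 (array([69.41,  1.55]), np.float64(6.15), array([ 0.03, -0.03,  0.05, -0.03, -0.13,  0.16, -0.02, -0.03]))
stem 0.096 (array([69.3 ,  1.56]), np.float64(6.22), array([ 0.03, -0.03,  0.05, -0.03, -0.13,  0.16, -0.02, -0.03]))
flat [67.24538524 -2.29967362] [68.35072045  7.7406177 ] 6.282390818798937
250 [67.0236872  -4.07449365 56.24785233] [75.44606108  7.1652534  60.80194136] [70.75957982  1.48553954 58.50606578]
((69.56305694580078, 1.4662636518478394), 6.013458728790283)
hob z 71.29033696010376
```

Run:
```python
from dr import *
c=pickle.load(open('w6.pkl','rb'));d=np.load('w6.npy');g=np.load('w6avg.npy').mean(2)
pos=np.array([.5958,.0169,.1554]);y=np.radians(-165.22);R=np.array([[np.cos(y),np.sin(y),0],[np.sin(y),-np.cos(y),0],[0,0,-1]])
f=np.array(c['view'])[2,:3]
def T(i,j,dd): o,v=wray(c,i,j);return R.T@(o+v*dd/(v@f)-pos)*1000
def Tz(i,j,zt): return (R.T@(wpx2z(c,i,j,pos[2]-zt/1000)-pos))*1000
Z=[]
for i in range(216,328):
    Z.append(T(i,260,d[i,260])[2])
zt=np.median(Z);print('top z',zt)
for i in range(285,330,8):
    row=g[i,250:270];w=np.clip(row-50,0,None);j=250+(w*np.arange(20)).sum()/w.sum();print(i,j.round(2),Tz(i,j,zt).round(2))
col=g[180:200,258:262].mean(1);print(col.round());print(g[326:340,258:262].mean(1).round())
for i in range(196,212,4):print(T(i,260,d[i,260]).round(1))
for i in range(328,336):print(i,Tz(i,260,zt).round(1))
```

```text
top z -0.3475032171341569
285 259.61 [-3.66  0.38 -0.35]
293 259.53 [-8.48  0.34 -0.35]
301 259.66 [-13.5    0.4   -0.35]
309 259.66 [-18.74   0.39  -0.35]
317 259.67 [-24.23   0.39  -0.35]
325 259.67 [-29.98   0.39  -0.35]
[78. 78. 78. 79. 79. 74. 60. 44. 32. 19.  8.  6.  6.  7.  7.  8.  7.  7.
  7.  7.]
[127. 127. 127. 127. 128. 115.  77.  76.  82.  80.  66.  32.  11.  10.]
[34.5  0.6 18.9]
[34.8  0.6 12. ]
[34.2  0.6  8.2]
[34.6  0.6  2.2]
328 [-32.2   0.6  -0.3]
329 [-33.    0.6  -0.3]
330 [-33.7   0.6  -0.3]
331 [-34.5   0.6  -0.3]
332 [-35.2   0.6  -0.3]
333 [-36.    0.6  -0.3]
334 [-36.8   0.6  -0.3]
335 [-37.6   0.6  -0.3]
```

Request:
step_arm(
  commands=[
    [1,0.3,0.04,0,0,0,-0.25],
    [1,0.5,0,0,0,0,0],
    [1,0.5,0,0,0,0,0],
    [1,0.5,0,0,0,0,0],
    [1,0.3,0,0,0,0,0],
    [1,0.2,0,0.1,0,0,0],
    [1,0,0,0.2,0,0,0],
    [1,0,0,0.2,0,0,0],
    [1,0,0,0.1,0,0,0],
    [1,0,0,0,0,0,0],
    [1,0,0,0,0,0,0],
    [1,0,0,0,0,0,0],
    [1,0,0,0,0,0,0],
    [1,0,0,0,0,0,0],
  ],
)

```text
time_s: 12.78
tool_pos: [0.5297, -0.0009, 0.1375]
eef_rot: [-0.142, 0.99, -0.0, 0.0]
wrist_force: [-0.0, -0.5, -0.3]
gripper_width: 0.242
```

Request:
step_arm(
  commands=[
    [1,0,0,0.07,0,0,0],
    [1,0,0,0.07,0,0,0],
    [1,0,0,0.07,0,0,0],
    [1,0,0,0.07,0,0,0],
    [1,0,0,0,0,0,0],
    [1,0,0,0,0,0,0],
  ],
)

```text
time_s: 13.28
tool_pos: [0.5291, -0.0007, 0.1287]
eef_rot: [-0.142, 0.99, 0.0, -0.0]
wrist_force: [-0.7, 1.0, -0.4]
gripper_width: 0.248
```

Request:
step_arm(
  commands=[
    [1,0,0,-0.15,0,0,0],
    [1,0,0.05,0,0,0,0],
    [1,0,0,0,0,0,0],
    [1,0,0,0,0,0,0],
    [1,0,0,0,0,0,0],
    [1,0,0,0,0,0,0],
  ],
)

```text
time_s: 13.78
tool_pos: [0.5289, 0.0004, 0.1332]
eef_rot: [-0.142, 0.99, -0.0, -0.0]
wrist_force: [0.4, 0.9, -0.3]
gripper_width: 0.244
```

Request:
step_arm(
  commands=[
    [1,0,0,0.07,0,0,0],
    [1,0,0,0.07,0,0,0],
    [1,0,0,0.07,0,0,0],
    [1,0,0,0.07,0,0,0],
    [1,0,0,0,0,0,0],
    [1,0,0,0,0,0,0],
  ],
)

```text
time_s: 14.28
tool_pos: [0.5287, 0.0005, 0.1245]
eef_rot: [-0.142, 0.99, 0.0, -0.0]
wrist_force: [-0.6, 0.0, -0.9]
gripper_width: 0.241
```

Request:
step_arm(
  commands=[
    [1,0,0,0.07,0,0,0],
    [1,0,0,0.07,0,0,0],
    [1,0,0,0.07,0,0,0],
    [1,0,0,0,0,0,0],
    [1,0,0,0,0,0,0],
  ],
)

```text
time_s: 14.7
tool_pos: [0.5287, 0.0005, 0.1183]
eef_rot: [-0.142, 0.99, 0.0, -0.0]
wrist_force: [0.0, 0.3, -0.8]
gripper_width: 0.242
```

Run:
```python
from dr import *
st();c,im,d=shot('w7')
im,_=get_image('scene');cv2.imwrite('pics/s7.png',cv2.resize(im[140:250,210:330],None,fx=5,fy=5,interpolation=cv2.INTER_CUBIC))
```

```text
t 14.7 pos [5.287e-01 5.000e-04 1.183e-01] yaw -163.71 zax [-5.e-04  0.e+00 -1.e+00] F [ 0.   0.3 -0.8] w 0.242
```

View pics/s7.png

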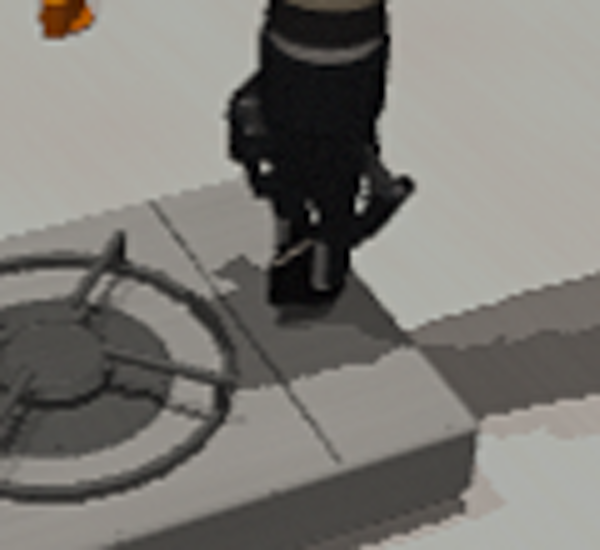

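Slid over the stem without any force; the knob now hangs just above the bezel. Next I press down in small steps and watch the force.

Request:
step_arm(
  commands=[
    [1,0,0,0.05,0,0,0],
    [1,0,0,0.05,0,0,0],
    [1,0,0,0.05,0,0,0],
    [1,0,0,0,0,0,0],
    [1,0,0,0,0,0,0],
  ],
)

```text
time_s: 15.22
tool_pos: [0.5291, 0.0004, 0.1147]
eef_rot: [-0.142, 0.99, -0.0, 0.0]
wrist_force: [-1.1, -0.1, 2.6]
gripper_width: 0.246
```

Request:
step_arm(
  commands=[
    [1,0,0,0.05,0,0,0],
    [1,0,0,0.05,0,0,0],
    [1,0,0,0,0,0,0],
    [1,0,0,0,0,0,0],
  ],
)

```text
time_s: 15.55
tool_pos: [0.5291, 0.0004, 0.1115]
eef_rot: [-0.142, 0.99, -0.0, 0.0]
wrist_force: [-1.3, 0.2, 4.4]
gripper_width: 0.24
```

Request:
step_arm(
  commands=[
    [1,0,0,0.04,0,0,0],
    [1,0,0,0.04,0,0,0],
    [1,0,0,0,0,0,0],
    [1,0,0,0,0,0,0],
  ],
)

```text
time_s: 15.88
tool_pos: [0.5292, 0.0004, 0.1094]
eef_rot: [-0.142, 0.99, -0.0, 0.0]
wrist_force: [-1.6, 0.0, 5.9]
gripper_width: 0.248
```

Request:
step_arm(
  commands=[
    [1,0,0,0.03,0,0,0],
    [1,0,0,0,0,0,0],
    [1,0,0,0,0,0,0],
  ],
)

```text
time_s: 16.13
tool_pos: [0.5292, 0.0004, 0.1091]
eef_rot: [-0.142, 0.99, -0.0, 0.001]
wrist_force: [-1.5, 0.5, 7.3]
gripper_width: 0.247
```

Request:
step_arm(
  commands=[
    [1,0,0,0.03,0,0,0],
    [1,0,0,0,0,0,0],
    [1,0,0,0,0,0,0],
    [1,0,0,0,0,0,0],
  ],
)

```text
time_s: 16.47
tool_pos: [0.5293, 0.0004, 0.109]
eef_rot: [-0.142, 0.99, -0.0, 0.001]
wrist_force: [-4.0, 0.1, 11.3]
gripper_width: 0.246
```

Run:
```python
from dr import *
st();c,im,d=shot('w8')
cv2.imwrite('pics/w8c.png',im)
im,_=get_image('scene');cv2.imwrite('pics/s8.png',cv2.resize(im[140:250,210:330],None,fx=5,fy=5,interpolation=cv2.INTER_CUBIC));st()
pos=r.read_state()['tool_pos'];y=np.radians(-163.71);R=np.array([[np.cos(y),np.sin(y),0],[np.sin(y),-np.cos(y),0],[0,0,-1]])
f=np.array(c['view'])[2,:3]
def T(i,j): o,v=wray(c,i,j);return R.T@(o+v*d[i,j]/(v@f)-pos)*1000
for a,b in((212,328),(212,250),(280,328)): print('knob top in tool z',np.median([T(i,260)[2] for i in range(a,b)]))
# hob height from same view next to knob
print('hob world z',np.median([(pos+R@T(i,j)/1000)[2] for i in range(150,180) for j in range(200,230) if d[i,j]>0]))
print('knob top world z',np.median([(pos+R@T(i,j)/1000)[2] for i in range(225,325) for j in range(258,263)]))
```

```text
t 16.4667 pos [5.293e-01 4.000e-04 1.090e-01] yaw -163.71 zax [ 1.6e-03 -3.0e-04 -1.0e+00] F [-4.   0.1 11.3] w 0.246
t 16.5667 pos [5.293e-01 4.000e-04 1.090e-01] yaw -163.7 zax [ 1.6e-03 -3.0e-04 -1.0e+00] F [-2.9  0.6 11.2] w 0.247
knob top in tool z -0.45100947954452436
knob top in tool z -0.13590173582785775
knob top in tool z -0.8033644015753225
hob world z 0.06967405745788571
knob top world z 0.10949919432859193
```

View pics/w8c.png

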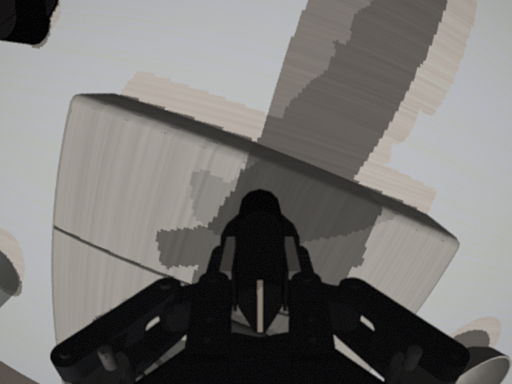

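View pics/s8.png

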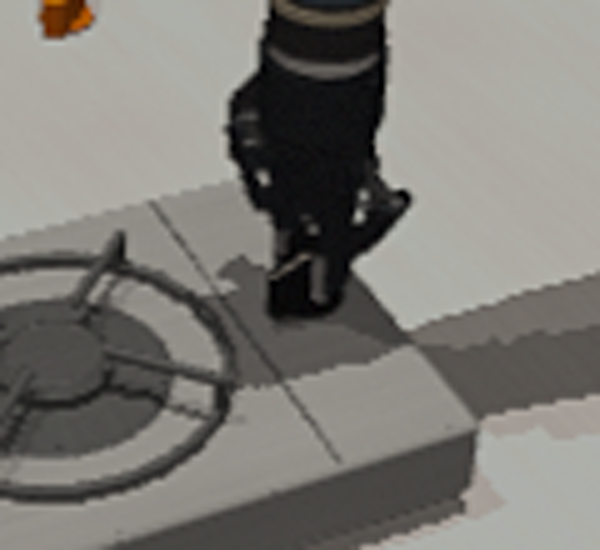

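The knob top is 39.8 mm above the hob top, against the 40 mm expected with the knob home and the stem fully down. The force is about 11 N and no longer yields, which means the stop is reached. In the pictures the knob is square in the pads with its nose along the bezel point. Handing in.

Run:
```python
from h import *
st();print(r.close_job())
```

```text
t 16.5667 pos [5.293e-01 4.000e-04 1.090e-01] yaw -163.7 zax [ 1.6e-03 -3.0e-04 -1.0e+00] F [-2.9  0.6 11.2] w 0.247
the job is handed in; nothing more can be done
None
```

I picked up the small black knob, turned it about 60° so its nose matched the stem's flat, and slid it onto the stem. I then pressed it down to the stop and handed in at 16.6 s, still gripping and pushing. The hand-in gave no verdict.

**Last checks:**
- **Height:** the knob top was 39.8 mm above the hob top. It should be 40 mm with the knob home and the stem fully down.
- **Force:** the upward force rose from about 3 N to 6 N along the spring, then to 11 N with almost no further travel, which is the stop. There was also a small sideways force of 3–4 N at the end.
- **Grip:** the opening read about 21 mm, which fits the 22 mm bar.
- **Bystanders:** the tin, jar and bowl were never approached. I did not measure their positions again at the end.

**What disagreed or went wrong:**
- **Angle of the flat:** the stem's flat looked 6–9° off the direction of the bezel point. I mostly trusted the bezel and turned the knob 1.5° towards the flat. It went on without force.
- **Sideways slip:** my first approach to the stem was about 1.6 mm off because I shifted after turning. I raised the knob, corrected it and then inserted it.

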